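# Hold the collection box unlocked

### The job

The key was left standing in the lock of the low collection box. Draw it out, push it fully home into the lock of the tall collection box - its pins stick, so rock the key a little each way to work it in - then turn it a quarter turn clockwise to its stop and finish holding it there against the spring, with the gripper still gripping the key. Leave the other things on the table where they are.

Things in the scene. Friction and masses are not known exactly. Their poses are not given: they have to be found in the camera images.
- key_head (a point): Centre of the head of the only key, which starts upright in the low box's lock, blade down, fully in, unturned, held by the slot alone. Flat brass head 26 mm wide (key's y) x 9 mm thick (x) x 36 mm high (z, 18 mm above and below this point): grip it from above on its two broad faces, across the 9 mm; on its narrow edges it pivots. 70 mm long in all, about 90 g. Blade tip 52 mm below this point.
- key: The same key, origin at the tip of its blade, axes as for its head: z from tip to head (up), y along the blade's width, x through its thickness. Flat steel blade 12 mm wide (y) x 4 mm thick (x) x 30 mm long, then a 24 x 6 mm shoulder 4 mm high, then the head. The blade is the same both ways round: half a turn about z makes no difference.
- low_lock_mouth (a point): Lock of the low box (grey sheet-steel, 130 x 120 mm, lid 110 mm high, coin slot in the lid): centre of the keyway on the lock's face, 3 mm above the lid, z up. The key's shoulder rests on this face, its tip 30 mm below: pull it straight up 30 mm to clear the lock.
- lock_mouth (a point): Lock of the tall box (same build, lid 150 mm high): centre of the empty keyway on the lock's round face, 24 mm across, in a flush 34 mm ring, 3 mm above the lid. z up; the keyway runs straight down. y is its long direction at joint value 0: keyway 14 mm (y) x 5.2 mm (x), mouth bevelled 2 mm all round. The key is home when its shoulder sits on this face, its tip 30 mm below.
- lock_pin0 (a point): Point 10 mm down the tall box's keyway, inside the lock (not visible), where a pushed key stops dead on the first sticky pin. Ease off the push and rock: this pin comes free once the cylinder has been rocked 0.12 rad clockwise seen from above, and stays free. The blade has 0.1 rad of play and some give before the cylinder follows, so rock the head about 0.4 rad.
- lock_pin1 (a point): Point 19 mm down the same keyway (not visible), where the key stops on the second sticky pin. It comes free in the same way, but when rocked anticlockwise; this may be done already while the key stands at the first pin. Rocking takes about 0.1 N m. Below it, from 24 mm down to home, the tip presses a spring of 1.5 to 3.5 N.
- lock (a joint): Angle of the tall box's lock cylinder, rad: 0 as it starts, growing clockwise seen from above to its stop at 1.57 (a quarter turn, lid catch drawn back); anticlockwise stop at -0.22. Until the key is home it also stops at about 0.2. A spring of 0.035 N m per rad turns it back when let go. Because of play and give the key's head must turn 0.15 to 0.3 rad further than the cylinder.
- tape_roll: Bystander: parcel-tape roll lying flat, 100 mm across, 48 mm high; origin under its centre.
- pen_pot: Bystander: dark metal pot of marker pens, 72 mm across, pens to 140 mm high; origin under its centre.
- camera: Bystander: old film camera, 118 mm wide, 79 mm high; origin under its centre.
- mug: Bystander: white mug, 82 mm across, 95 mm high; origin under its centre.
- books: Bystander: three stacked books, 215 x 140 mm, 76 mm high; origin under its centre.
- biscuit_tin: Bystander: round tin, 113 mm across, 68 mm high; origin under its centre.
- stapler: Bystander: stapler, 135 x 34 mm, 46 mm high; origin under its centre.
Not all that is in view belongs to the job. What is shaped like the part that bears lock_mouth but orange or purple is not meant.

How it is judged:
On the way, in this order (a step that is already met when the one before it is completed fails the run):
1. the key is drawn out of the low box's lock, in the gripper (z of key in the frame of low_lock_mouth above 0.005 m and contact force between the fingers and key above 1 N), for 0.1 s.
2. the key is home in the tall box's lock, past both pins, not yet turned (z of key in the frame of lock_mouth below -0.028 m and horizontal distance between key and lock_mouth below 0.004 m and value of joint lock below 0.5 rad), for 0.1 s.
At the end, for the whole second after the job is handed in: The key stands upright in the tall box's lock, home to within 3 mm, and the gripper holds it (more than 3 N) with the lock cylinder turned at least 1.4 of its 1.57 rad and still; the bystanders are within 30 mm of where they stood (value of joint lock above 1.4 rad and velocity of joint lock between -0.1 and 0.1 rad/s and z of key in the frame of lock_mouth below -0.027 m and horizontal distance between key and lock_mouth below 0.004 m and angle between key's own z axis and vertical below 0.12 rad and contact force between the fingers and key above 3 N and distance of each of tape_roll, pen_pot, camera, mug, books, biscuit_tin, stapler from where it was at the start of the episode below 0.03 m); the arm keeps its last pose, push and grip.
It fails at once if a bystander is shoved or knocked over (distance of any of tape_roll, pen_pot, camera, mug, books, biscuit_tin, stapler from where it was at the start of the episode above 0.03 m).
It also fails if it takes over 58 s, if anything falls off the work surface, if the arm or the gripper's body presses on something with over 40 N, if the wrist force passes 120 N, or if a joint passes its speed limit or range.

### The arm

A 7-joint arm with a two-finger parallel gripper is mounted at the origin on the work surface. World frame = base frame: x ahead of the robot, y to its left, z up, the work surface at z = 0. Lengths are in m, angles in rad, forces in N, time in s.
With the tool pointing down it reaches from about 0.4 to 0.9 m from the base axis. Payload 5.6 kg.
Tool frame: the origin (TCP) lies midway between the tips of the shut fingers; the grasp point (between the pads) lies 19 mm behind it; y points along the fingers, z is the direction in which the jaws open and shut, and the axes are right-handed (so a half turn about y gives the same grasp; the last joint's range is limited). The gripper opens to 92 mm and grips with 3 to 60 N. Pads are 20 mm wide; open, the fingers measure 128 mm over their backs; the gripper's body (75 mm by 189 mm) begins 69 mm behind the grasp point.
Start: joints at [-1.381, 0.468, -0.012, 1.603, 0.006, 1.071, -0.056], TCP at [0.15, 0.632, 0.215] pointing down, gripper open.
Joint ranges: [-2.53, 2.53], [-0.31, 2.02], [-1.57, 1.55], [0.28, 2.44], [-1.29, 4.43], [0.15, 1.84], [-2.92, 2.92]. Speed limits (rad/s): [2.57, 2.57, 3.14, 3.14, 3.14, 3.14, 3.14].

### API

Orientations are given as a 3x3 rotation matrix whose columns are the frame's x, y, z axes.
In Python, from station import env, effector, solver, viewer, workorder, search_frame, tip_of gives the robot as it stands. Calls block until the motion is done:
- env.reach(position, orientation): joint-space move of the TCP to a pose.
- env.movel(position, frame=None, rate=0.15): straight line of the TCP; frame=None keeps the orientation; rate is the mean speed in m/s.
- env.goto_joints(angles): joint-space move.
- effector.release() and effector.grasp(squeeze=None): open the fingers fully, or close them until they stop; squeeze is the grip in N (None keeps the last).
- env.pause(seconds).
- solver.inverse_kinematics(position, orientation): joint angles nearest the present ones, or None.
- env.sense(): the state.
- viewer.read_camera(name): name is "side" or "top"; returns (picture, depth): 480x640x3 uint8, red, green, blue; 480x640 float32, m along the optical axis (not along the pixel's ray), 0 where there is no reading.
- viewer.camera_info(name): a dict with "intrinsics" (3x3 intrinsics, pixels), "eye" and "rotation" of the camera in the world. Camera axes: x right, y up, looking along -z (the intrinsics and any distortion apply to the point x, -y, -z); pixel columns grow to the right and rows downward; lengths in m; the calibration is good to about 2 mm. A picture is of the moment at which its call begins. camera_info takes no time and is no camera call.
A pose or a line that the arm cannot do raises env.PlanningError and nothing moves.
- workorder.finish_job(): hands the job in, once; it reports no verdict.
Trained networks look in the newest picture that a camera, given by its name, has taken for a name from the list of things; names that differ only in an ending like _2 or _b are one class to them, and where a whole thing is asked for, a point or a joint stands for the part that bears it (a point fixed in the world has none). Each returns a list of dicts, best first, with "score" (0 to 1); they miss things now and then, are a little off and sometimes report something else, mostly with a low value. They report only what shows in the picture. A call takes as long as a camera call. They do not tell look-alikes from the thing itself.
- search_frame(camera, name): "at" ([x, y, z] in m, in world coordinates, good to about 4 mm: the middle of the surface that is visible of it).
- tip_of(camera, name): "at" ([x, y, z] in m, in world coordinates, good to about 4 mm: a listed point, or the origin of a listed thing).
The state is a dict: "t": time; "joint_positions": joint angles; "joint_velocities": joint speeds; "tau": joint torques, N m; "ee_pos": TCP position; "tcp_rot": TCP orientation; "wrist_force": force on the tool from outside, world axes, zero at the start; "moment": the same for the moment, N m; "gripper_width": finger opening in m.
Only numpy, scipy, OpenCV 4.12 (cv2) and the standard library are available. Lean on these libraries where they do the work, as an engineer would, in place of code of your own. Each camera call takes 0.05 s, during which the arm holds its last target.

## Working session

There is one attempt and no reset: what is moved stays moved. The work goes in short steps, each a Python script; the robot and the scene stay as the last script left them, time stands still between calls to the robot, and variables do not carry over. Pictures are saved under pics/ and viewed, and the job is handed in when it is done.

```bash
ls; mkdir -p pics
python3 - <<'E'
from station import env, effector, solver, viewer, workorder, search_frame, tip_of
import cv2
for c in("side","top"):
    p,d=viewer.read_camera(c); cv2.imwrite(f"pics/{c}0.png",p[:,:,::-1])
    i=viewer.camera_info(c); print(c,i)
    for n in("key_head","low_lock_mouth","lock_mouth","key"):
        print(n,[(round(r["score"],2),[round(float(v),4) for v in r["at"]]) for r in tip_of(c,n)])
print(env.sense())
E
```

```text
pics
side {'intrinsics': array([[530.70307023,   0.        , 317.88797364],
       [  0.        , 530.70307023, 245.86300805],
       [  0.        ,   0.        ,   1.        ]]), 'eye': array([-0.19934065, -1.02887975,  0.92673243]), 'rotation': array([[ 0.81799997,  0.33108667, -0.47038034],
       [-0.57513037,  0.48505035, -0.65874974],
       [ 0.01005489,  0.80938729,  0.58718917]])}
key_head [(0.57, [0.5592, 0.2495, 0.1318])]
low_lock_mouth [(0.78, [0.5596, 0.2509, 0.1101]), (0.71, [0.5632, -0.2678, 0.1325]), (0.26, [0.6521, -0.4744, -0.0027])]
lock_mouth [(0.85, [0.5617, -0.2701, 0.1519]), (0.84, [0.2112, -0.417, 0.1517]), (0.68, [0.3382, -0.212, 0.1522]), (0.35, [0.6923, -0.0009, 0.0002])]
key [(0.37, [0.5599, 0.2503, 0.0853])]
top {'intrinsics': array([[437.37756748,   0.        , 312.36677326],
       [  0.        , 437.37756748, 239.6445084 ],
       [  0.        ,   0.        ,   1.        ]]), 'eye': array([ 0.31300362, -0.08400443,  1.58641071]), 'rotation': array([[-0.02426549,  0.99460821, -0.10082506],
       [-0.99967666, -0.02490784, -0.00511676],
       [-0.00760
[... 463 characters left out ...]
07138442, -0.05630888]), 'joint_velocities': array([-0.00054184, -0.00090074,  0.00020724, -0.00041092, -0.00158667,
        0.00026815,  0.00115916]), 'tau': array([ 7.42272164e-05, -5.19975901e+01, -1.20461787e-02, -2.43841535e+01,
       -5.66379202e-02,  1.20558371e-02,  2.27376552e-05]), 'ee_pos': array([0.14998251, 0.63243369, 0.21455708]), 'tcp_rot': array([[ 9.73008563e-01,  3.34899073e-05,  2.30769010e-01],
       [-2.30769009e-01, -4.20587210e-05,  9.73008563e-01],
       [ 4.22918159e-05, -9.99999999e-01, -3.31950629e-05]]), 'wrist_force': array([ 0.56725061, -0.35792467,  0.18323094]), 'moment': array([ 0.0471883 , -0.00192728, -0.04947477]), 'gripper_width': 0.09209239039944757}
```

View pics/side0.png

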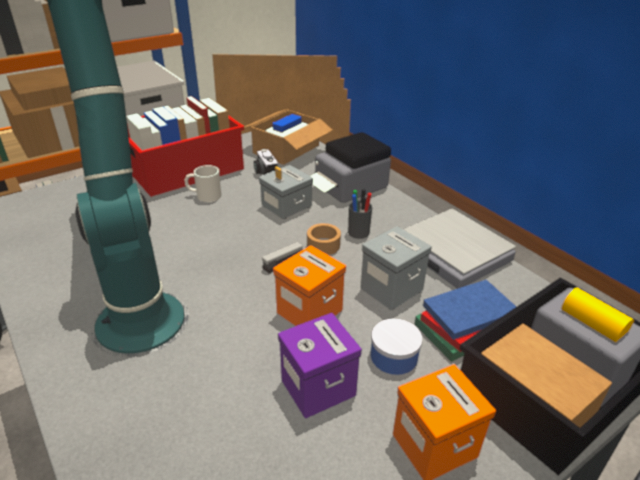

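View pics/top0.png

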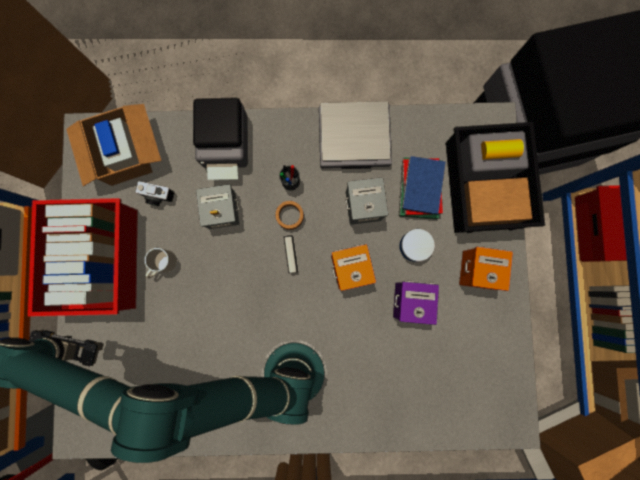

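The side picture shows a grey low box with the key at about (278,175). For the tall lock there are four candidates: grey (381,240), orange (307,270), purple (306,346) and orange (432,403). Only the grey one fits, since orange and purple are ruled out. I'll confirm it in an enlarged crop, which will also show the keyway and key angles.

```bash
cat > h.py <<'E'
import numpy as np, cv2
from station import env, effector, solver, viewer, workorder, search_frame, tip_of
def proj(c,P):
    i=viewer.camera_info(c); q=i["rotation"].T@(np.array(P)-i["eye"]); q=np.array([q[0],-q[1],-q[2]])
    u=i["intrinsics"]@q; return u[:2]/u[2]
def rectify(img,c,ctr,z,half,n=400):
    # top-down metric picture of plane z: col -> -y, row -> -x
    s=n/(2*half); W=[];
    for dx,dy in((half,half),(half,-half),(-half,-half),(-half,half)): W.append(proj(c,[ctr[0]+dx,ctr[1]+dy,z]))
    H=cv2.getPerspectiveTransform(np.float32(W),np.float32([[0,0],[n,0],[n,n],[0,n]]))
    return cv2.warpPerspective(img,H,(n,n),flags=cv2.INTER_CUBIC)
E
python3 - <<'E'
from h import *
out=[]
for c in("side","top"):
    ps=[viewer.read_camera(c)[0] for _ in range(6)]; p=np.mean(ps,0).astype(np.uint8)[:,:,::-1].copy()
    cv2.imwrite(f"pics/avg_{c}.png",p)
    out.append(np.hstack([rectify(p,c,(0.563,-0.269),0.153,0.05,300),rectify(p,c,(0.5595,0.25),0.113,0.05,300)]))
cv2.imwrite("pics/rect.png",np.vstack(out))
for c in("side","top"):
    p=cv2.imread(f"pics/avg_{c}.png")
    u=proj(c,(0.563,-0.269,0.153)); v=proj(c,(0.5595,.25,.13)); print(c,u,v)
    cr=[cv2.resize(p[int(w[1])-32:int(w[1])+32,int(w[0])-40:int(w[0])+40],None,fx=5,fy=5,interpolation=cv2.INTER_CUBIC) for w in(u,v)]
    cv2.imwrite(f"pics/crop_{c}.png",np.hstack(cr))
E
```

```text
side [390.12442152 247.99167229] [278.79853306 173.70215805]
top [369.59347803 206.78652698] [214.90132209 212.89744021]
```

View pics/rect.png

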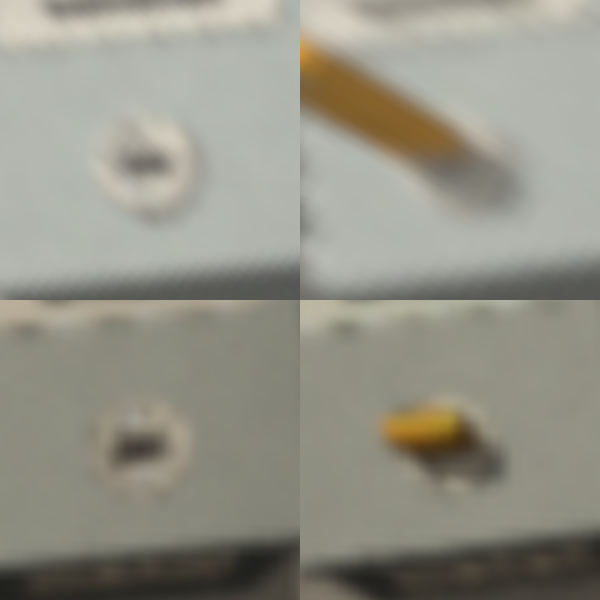

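View pics/crop_side.png

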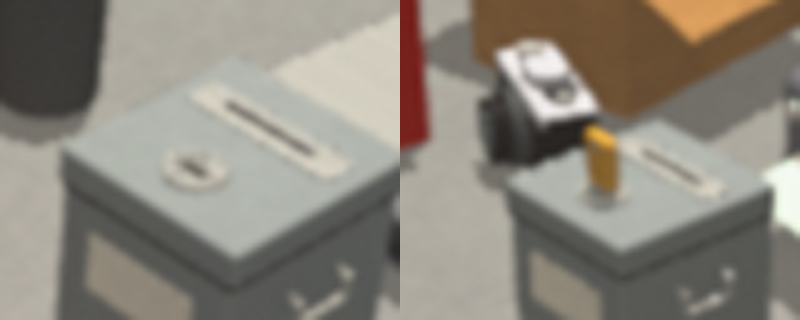

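View pics/crop_top.png

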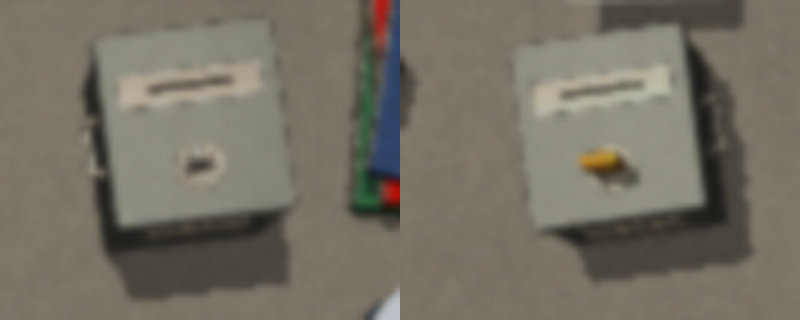

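The crops confirm the targets. The tall grey box has an empty keyway in a pale ring at side (390,248) / top (370,207), and the low grey box holds the brass key at side (279,174) / top (215,213). Next I'll measure centres and angles more precisely.

Run:
```python
from h import *
HALF=.075;N=900;S=N/(2*HALF)
vis=[]
for c in("side","top"):
    p=cv2.imread(f"pics/avg_{c}.png")
    for nm,ctr,z in(("tall",(0.5625,-0.268),.153),("low",(0.5595,.25),.113)):
        r=rectify(p,c,ctr,z,HALF,N); g=cv2.cvtColor(r,cv2.COLOR_BGR2GRAY)
        hsv=cv2.cvtColor(r,cv2.COLOR_BGR2HSV)
        def toW(u,v): return ctr[0]-(v-N/2)/S, ctr[1]-(u-N/2)/S
        # ring: warmer (R-B)
        warm=r[:,:,2].astype(int)-r[:,:,0].astype(int)
        base=np.median(warm[N//3:2*N//3,N//3:2*N//3]); gb=np.median(g[N//3:2*N//3,N//3:2*N//3])
        if nm=="tall":
            m=np.zeros_like(g); cv2.circle(m,(N//2,N//2),150,1,-1)
            ring=((warm>base+9)&(m>0)).astype(np.uint8)
            cs,_=cv2.findContours(ring,cv2.RETR_EXTERNAL,cv2.CHAIN_APPROX_NONE); k=max(cs,key=cv2.contourArea)
            e=cv2.fitEllipse(cv2.convexHull(k)); print(c,nm,"ring",toW(*e[0]),np.array(e[1])/S*1e3)
            cv2.ellipse(r,e,(0,0,255),2)
            mm=np.zeros_like(g); cv2.circle(mm,(int(e[0][0]),int(e[0][1])),60,1,-1)
            w=np.clip(gb-25-g.astype(float),0,None)*mm
            M=cv2.moments(w.astype(np.float32)); u,v=M["m10"]/M["m00"],M["m01"]/M["m00"]
            th=.5*np.arctan2(2*M["mu11"],M["mu20"]-M["mu02"]); print(" keyway",toW(u,v),"img angle deg",np.degrees(th))
        else:
            k=((hsv[:,:,1]>120)).astype(np.uint8); cs,_=cv2.findContours(k,cv2.RETR_EXTERNAL,cv2.CHAIN_APPROX_NONE); k=max(cs,key=cv2.contourArea)
            print(c,"brass",cv2.minAreaRect(k)); 
        # lines
        ed=cv2.Canny(cv2.GaussianBlur(g,(0,0),4),15,40)
        L=cv2.HoughLinesP(ed,1,np.pi/720,80,minLineLength=200,maxLineGap=20)
        for l in ([] if L is None else L[:,0][:14]):
            a=np.degrees(np.arctan2(l[3]-l[1],l[2]-l[0])); print("  line",l.tolist(),round(a,1)); cv2.line(r,l[:2].tolist(),l[2:].tolist(),(0,255,0),2)
        vis.append(cv2.resize(r,(300,300),interpolation=cv2.INTER_AREA))
    d=viewer.read_camera(c)[1]
    for P in((.60,-.30,.15),(.53,-.30,.15),(.59,.22,.11),(.45,-.1,0),(.4,.2,0)):
        u,v=np.round(proj(c,P)).astype(int); i=viewer.camera_info(c); K=i["intrinsics"]; dd=np.median(d[v-2:v+3,u-2:u+3])
        q=np.array([(u-K[0,2])/K[0,0]*dd,-(v-K[1,2])/K[1,1]*dd,-dd]); print("  depth",P,(i["rotation"]@q+i["eye"]).round(4))
cv2.imwrite("pics/meas.png",np.vstack([np.hstack(vis[:2]),np.hstack(vis[2:])]))
```

```text
side tall ring (0.5580917612711589, -0.26810968526204426) [29.84584554 31.75192769]
 keyway (0.5585764627776663, -0.26711190825875486) img angle deg 1.3169525094383727
side brass ((225.06100463867188, 329.97589111328125), (508.4143981933594, 122.70609283447266), 23.42288589477539)
  depth (0.6, -0.3, 0.15) [ 0.6001 -0.3011  0.1509]
  depth (0.53, -0.3, 0.15) [ 0.5308 -0.2985  0.1482]
  depth (0.59, 0.22, 0.11) [0.5872 0.2172 0.1105]
  depth (0.45, -0.1, 0) [ 0.3441 -0.2499  0.1487]
  depth (0.4, 0.2, 0) [0.4018 0.2007 0.0006]
top tall ring (0.5701449381510416, -0.2741954243977865) [10.75660706 17.55176926]
 keyway (0.5646479247144601, -0.2688969464372314) img angle deg 29.2416684611502
top brass ((404.0, 414.5), (87.0, 170.0), 90.0)
  depth (0.6, -0.3, 0.15) [ 0.599  -0.2986  0.1508]
  depth (0.53, -0.3, 0.15) [ 0.5342 -0.3049  0.112 ]
  depth (0.59, 0.22, 0.11) [0.5891 0.2196 0.1115]
  depth (0.45, -0.1, 0) [ 0.45   -0.0994 -0.0005]
  depth (0.4, 0.2, 0) [ 0.3991  0.2    -0.0012]
```

View pics/meas.png

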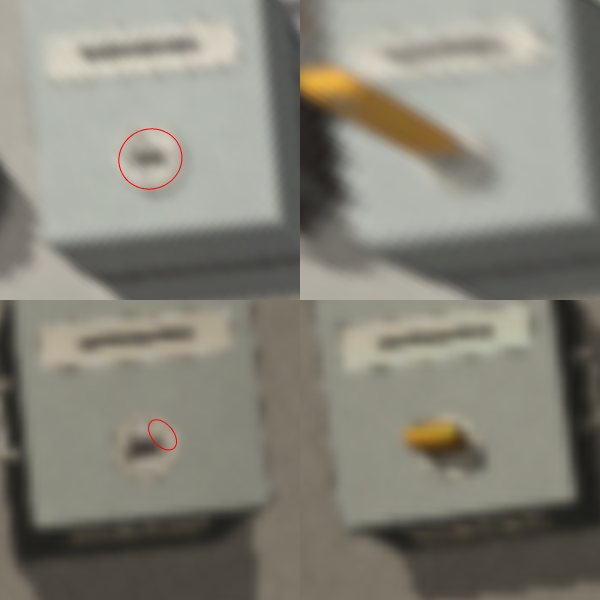

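Run:
```python
from h import *
HALF=.075;N=900;S=N/(2*HALF)
for c in("side","top"):
    p=cv2.imread(f"pics/avg_{c}.png")
    for nm,ctr,z in(("tall",(0.5625,-0.268),.151),("low",(0.5595,.25),.111)):
        r=rectify(p,c,ctr,z,HALF,N); g=cv2.cvtColor(r,cv2.COLOR_BGR2GRAY).astype(np.float32)
        def toW(u,v): return (round(ctr[0]-(v-N/2)/S,4), round(ctr[1]-(u-N/2)/S,4))
        box=g[70:200,200:640].copy(); lo,hi=box.min(),np.median(box)
        w=np.clip((lo+hi)/2+5-box,0,None); lab=(w>0).astype(np.uint8)
        n,L,st,_=cv2.connectedComponentsWithStats(lab); k=1+np.argmax(st[1:,4]); w=w*(L==k)
        M=cv2.moments(w); th=.5*np.arctan2(2*M["mu11"],M["mu20"]-M["mu02"])
        print(c,nm,"slot",toW(200+M["m10"]/M["m00"],70+M["m01"]/M["m00"]),"yaw",-np.degrees(th),st[k]/S*1e3)
        # bottom lid edge (strong gradient), and left/right
        gs=cv2.GaussianBlur(g,(0,0),5); gy=cv2.Sobel(gs,cv2.CV_32F,0,1)
        pts=[(u,600+np.argmin(gy[600:860,u])) for u in range(220,700,10)]
        P=np.array(pts); f=np.polyfit(P[:,0],P[:,1],1); res=P[:,1]-np.polyval(f,P[:,0]); ok=abs(res)<12
        f=np.polyfit(P[ok,0],P[ok,1],1); print("   front edge yaw",-np.degrees(np.arctan(f[0])),ok.sum())
        gx=cv2.Sobel(gs,cv2.CV_32F,1,0)
        for a,b in((30,250),(700,890)):
            P=np.array([(v,a+np.argmax(abs(gx[v,a:b]))) for v in range(200,600,10)]); f=np.polyfit(P[:,0],P[:,1],1); res=P[:,1]-np.polyval(f,P[:,0]); ok=abs(res)<12; f=np.polyfit(P[ok,0],P[ok,1],1); print("   side edge yaw",np.degrees(np.arctan(f[0])),ok.sum())
        if nm=="tall": cv2.imwrite(f"pics/z_{c}.png",cv2.resize(r[270:630,270:630],(540,540),interpolation=cv2.INTER_CUBIC))
a=cv2.imread("pics/z_side.png");b=cv2.imread("pics/z_top.png");cv2.imwrite("pics/z.png",cv2.resize(np.hstack([a,b]),(800,400)))
```

```text
side tall slot (0.615, -0.2599) yaw 5.187817328419733 [   5.5           5.33333333   57.66666667   11.5        2261.33333333]
   front edge yaw 5.619746712681212 48
   side edge yaw -9.37064988199488 8
   side edge yaw 5.749970430465403 40
side low slot (0.6119, 0.2543) yaw 6.2289429694 [   7.83333333    5.16666667   55.83333333   13.         2425.83333333]
   front edge yaw 7.240451177128483 47
   side edge yaw -5.342640265499885 10
   side edge yaw 7.51384000164035 38
top tall slot (0.6189, -0.2618) yaw 5.809281838191489 [7.50000000e+00 1.66666667e+00 5.55000000e+01 1.11666667e+01
 1.90683333e+03]
   front edge yaw 4.834873310003915 48
   side edge yaw 4.6516395602055844 37
   side edge yaw 5.592961302518898 40
top low slot (0.6162, 0.2596) yaw 7.028173829776577 [6.16666667e+00 1.16666667e+00 5.55000000e+01 1.15000000e+01
 1.84833333e+03]
   front edge yaw 7.45394162762745 48
   side edge yaw 6.685717278981082 38
   side edge yaw 6.761162010291555 40
```

View pics/z.png

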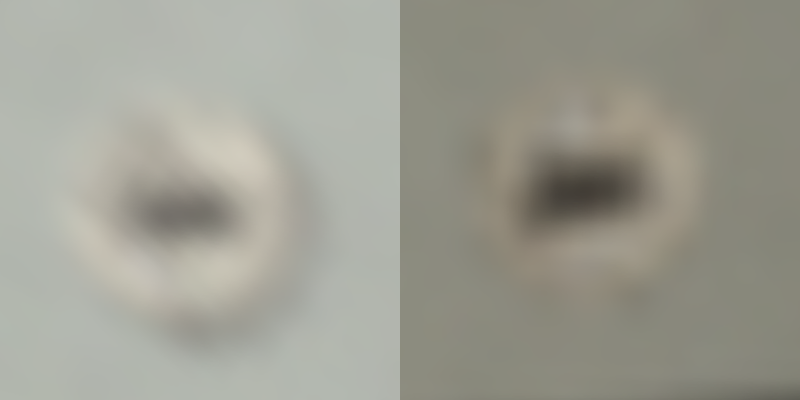

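```bash
cat >> h.py <<'E'
def R(yaw):  # tool y down, tool z (jaw) along (cos yaw, sin yaw)
    z=np.array([np.cos(yaw),np.sin(yaw),0]); y=np.array([0,0,-1.]); x=np.cross(y,z); return np.column_stack([x,y,z])
E
python3 - <<'E'
from h import *
np.set_printoptions(precision=3,suppress=True)
for o in(0,np.pi,-np.pi):
  for nm,P,yw in(("low",(.5595,.25,.12),np.radians(7)),("tall",(.5615,-.268,.16),np.radians(5.5))):
    for d in((0,) if nm=="low" else(.5,0,-.5,-1,-1.5,-1.9)):
        print(round(o,2),nm,d,solver.inverse_kinematics(np.array(P),R(yw+o+d)))
E
```

```text
0 low 0 [-0.817  0.54   0.459  1.798 -0.302  0.873 -0.097]
0 tall 0.5 [-0.226  0.609  0.874  1.765 -0.539  1.026  1.445]
0 tall 0 [-0.177  0.58   0.793  1.762 -0.481  1.005  0.896]
0 tall -0.5 [-0.189  0.586  0.812  1.762 -0.494  1.01   0.408]
0 tall -1 [-0.198  0.592  0.828  1.763 -0.505  1.013 -0.083]
0 tall -1.5 [-0.205  0.596  0.839  1.763 -0.513  1.016 -0.576]
0 tall -1.9 [-0.356  0.732  1.116  1.772 -0.73   1.12  -0.798]
3.14 low 0 [-0.316  0.527 -0.211  1.762  0.139  0.867  2.675]
3.14 tall 0.5 [-0.437  0.902  1.342  1.775 -0.929  1.266 -1.389]
3.14 tall 0 [-0.437  0.902  1.342  1.775 -0.929  1.266 -1.889]
3.14 tall -0.5 [-0.437  0.902  1.342  1.775 -0.929  1.266 -2.389]
3.14 tall -1 [ 0.876  0.585 -0.673  1.688  0.417  1.016  2.299]
3.14 tall -1.5 [-0.271  0.642  0.95   1.767 -0.596  1.05   2.634]
3.14 tall -1.9 [-0.216  0.602  0.856  1.764 -0.526  1.021  2.176]
-3.14 low 0 [-0.316  0.527 -0.211  1.762  0.139  0.867  2.675]
-3.14 tall 0.5 [-0.437  0.902  1.342  1.775 -0.929  1.266 -1.389]
-3.14 tall 0 [-0.437  0.902  1.342  1.775 -0.929  1.266 -1.889]
-3.14 tall -0.5 [-0.437  0.902  1.342  1.775 -0.929  1.266 -2.389]
-3.14 tall -1 [ 0.876  0.585 -0.673  1.688  0.417  1.016  2.299]
-3.14 tall -1.5 [-0.271  0.642  0.95   1.767 -0.596  1.05   2.634]
-3.14 tall -1.9 [-0.216  0.602  0.856  1.764 -0.526  1.021  2.176]
```

```bash
cat >> h.py <<'E'
np.set_printoptions(precision=4,suppress=True)
def st(tag=""):
    s=env.sense(); r=s["tcp_rot"]; yaw=np.arctan2(r[1,2],r[0,2])
    print(tag,"t%.2f"%s["t"],"p",s["ee_pos"],"yaw%.4f"%yaw,"F",s["wrist_force"].round(2),"M",s["moment"].round(3),"w%.4f"%s["gripper_width"]); return s
def snap(c,name,P,h=32,k=6):
    p=viewer.read_camera(c)[0][:,:,::-1]; u=proj(c,P).astype(int); w=int(h*1.25)
    cr=p[u[1]-h:u[1]+h,u[0]-w:u[0]+w]; cv2.imwrite(f"pics/{name}.png",cv2.resize(cr,None,fx=k,fy=k,interpolation=cv2.INTER_CUBIC)); return u
E
python3 - <<'E'
from h import *
Y=np.radians(7)
env.movel([.15,.632,.30]); 
env.reach([.5595,.2495,.26],R(Y)); st("above")
env.movel([.5595,.2495,.165],rate=.1); env.pause(.3); st("near")
for c in("side","top"): print(snap(c,"near_"+c,(.5595,.2495,.14)))
E
```

```text
above t3.94 p [0.5588 0.2513 0.2599] yaw0.1252 F [ 0.6   0.76 -1.14] M [-0.071  0.076  0.009] w0.0924
near t5.34 p [0.5597 0.2497 0.1654] yaw0.1222 F [-0.72  0.26  0.47] M [-0.074  0.069  0.004] w0.0918
[278 170]
[214 212]
```

View pics/near_side.png

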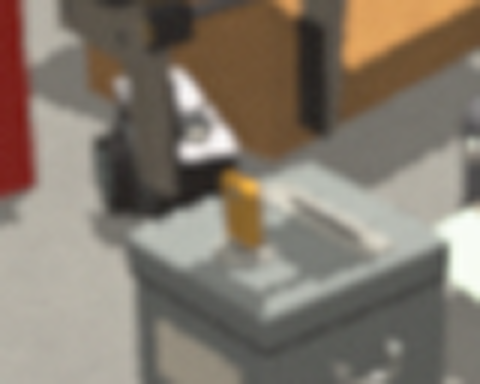

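The picture shows one finger on each side of the brass head (at about (242,205) in the crop), with the key between them. I'll descend and grip.

Run:
```python
from h import *
env.movel([.5595,.2495,.120],rate=.06); env.pause(.3); s0=st("down")
effector.grasp(8); env.pause(.3); s1=st("g8")
effector.grasp(30); env.pause(.3); s2=st("g30")
```

```text
down t6.64 p [0.5596 0.2496 0.1203] yaw0.1222 F [0.3  0.82 0.77] M [-0.098  0.063  0.02 ] w0.0918
g8 t8.16 p [0.5595 0.2495 0.12  ] yaw0.1222 F [ 1.17 -0.28 -0.1 ] M [-0.068  0.03  -0.025] w0.0091
g30 t8.68 p [0.5595 0.2495 0.12  ] yaw0.1222 F [ 0.26  0.68 -0.4 ] M [-0.056  0.079 -0.004] w0.0088
```

Run:
```python
from h import *
env.movel([.5595,.2495,.150],rate=.04); st("up30")
env.movel([.5595,.2495,.20],rate=.08); env.pause(.2); st("up80")
env.movel([.5595,.2495,.27],rate=.15)
Y=np.radians(5.5)
env.reach([.5622,-.2685,.25],R(Y)); st()
env.movel([.5622,-.2685,.205],rate=.1);env.pause(.3); st()
for c in("side","top"): print(snap(c,"hov_"+c,(.562,-.268,.165)))
a=cv2.imread("pics/hov_side.png");b=cv2.imread("pics/hov_top.png");cv2.imwrite("pics/hov.png",cv2.resize(np.hstack([a,b]),(800,320)))
```

```text
up30 t9.57 p [0.5593 0.2495 0.1498] yaw0.1222 F [ 0.43  0.44 -1.15] M [-0.115  0.049  0.015] w0.0087
up80 t10.55 p [0.5592 0.2494 0.1994] yaw0.1222 F [ 0.65 -0.13 -1.08] M [-0.048 -0.009 -0.027] w0.0085
 t13.04 p [ 0.563  -0.267   0.2498] yaw0.0983 F [-0.54  0.55 -1.32] M [-0.114  0.092 -0.006] w0.0086
 t13.94 p [ 0.5625 -0.2686  0.2055] yaw0.0961 F [-0.59 -0.19 -1.73] M [-0.087  0.053 -0.047] w0.0089
[389 243]
[369 206]
```

View pics/hov.png

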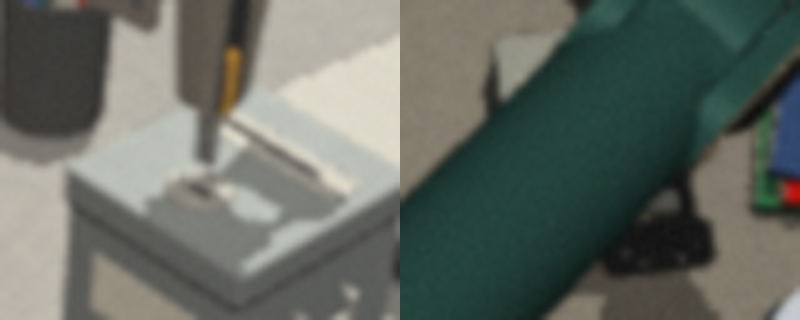

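The side view shows the gripped key's steel blade hanging just behind the lock, tip at about side px (390,243). The arm blocks the top view, so I'll compare the predicted and seen blade locally in the side camera.

```bash
cat >> h.py <<'E'
def overlay(name,lock,lyaw,dxy=(0,0),dz=.037,K=14,n=6,ctr=None,ref=None):
    s=env.sense(); p=np.mean([viewer.read_camera("side")[0] for _ in range(n)],0).astype(np.uint8)[:,:,::-1]
    r=s["tcp_rot"]; kx=r[:,2]; ky=r[:,0]*-1 if r[1,0]<0 else r[:,0]; t=s["ee_pos"]+np.array([dxy[0],dxy[1],-dz])
    c=proj("side",np.array([*lock,.153])).astype(int)+np.array([0,-6]); h,w=21,28
    cr=cv2.resize(p[c[1]-h:c[1]+h,c[0]-w:c[0]+w],None,fx=K,fy=K,interpolation=cv2.INTER_CUBIC)
    raw=cr.copy()
    f=lambda P:tuple(int(v) for v in ((proj("side",P)+.5-(c-np.array([w,h])))*K))
    C=[(1,1),(1,-1),(-1,-1),(-1,1)]
    for zz in(0,.03):
        q=[f(t+.002*a*kx+.006*b*ky+np.array([0,0,zz])) for a,b in C]
        cv2.polylines(cr,[np.array(q)],True,(0,0,255),1)
    for a,b in C: cv2.line(cr,f(t+.002*a*kx+.006*b*ky),f(t+.002*a*kx+.006*b*ky+np.array([0,0,.03])),(0,0,255),1)
    th=np.linspace(0,2*np.pi,60); L=np.array([*lock,.153])
    for rad in(.012,.017): cv2.polylines(cr,[np.array([f(L+rad*np.array([np.cos(a),np.sin(a),0])) for a in th])],True,(0,255,0),1)
    X=np.array([np.cos(lyaw),np.sin(lyaw),0]);Yv=np.array([-np.sin(lyaw),np.cos(lyaw),0])
    cv2.polylines(cr,[np.array([f(L+.0026*a*X+.007*b*Yv) for a,b in C])],True,(255,0,0),1)
    cv2.imwrite(f"pics/{name}.png",cv2.resize(np.hstack([raw,cr]),(800,int(800*h/w/2)),interpolation=cv2.INTER_AREA)); cv2.imwrite(f"pics/{name}_full.png",cr); cv2.imwrite(f"pics/{name}_raw.png",raw)
E
python3 - <<'E'
from h import *
overlay("ov1",(.5583,-.2680),np.radians(5.5))
E
```

```text
(no output)
```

View pics/ov1_full.png

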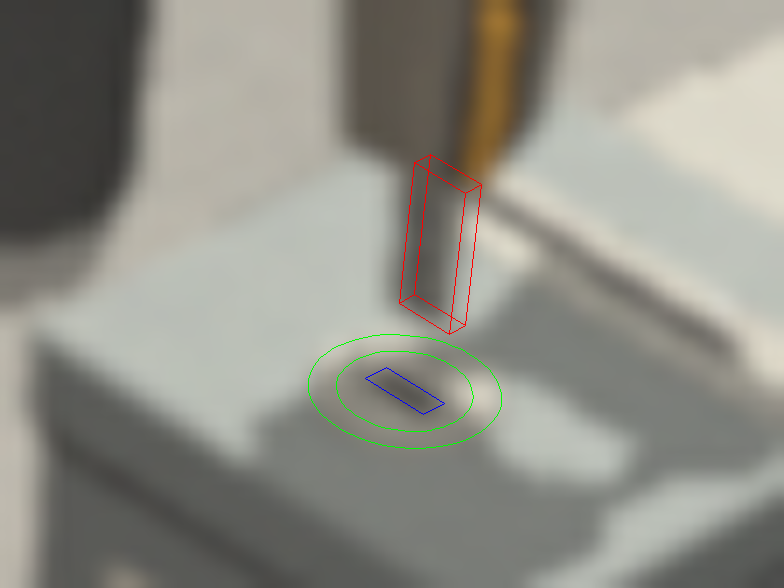

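View pics/ov1_raw.png

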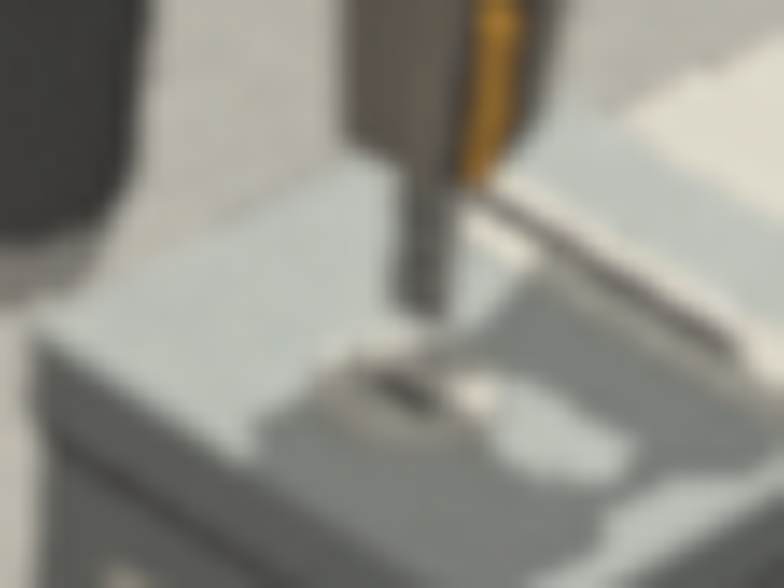

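Run:
```python
from h import *
env.movel([.5605,-.2705,.194],frame=R(np.radians(5.5)),rate=.06);env.pause(.3); st()
overlay("ov2",(.5583,-.2680),np.radians(5.5))
a=[cv2.imread(f"pics/ov2_{k}.png") for k in("full","raw")]
cv2.imwrite("pics/ov2z.png",np.hstack([cv2.resize(i[190:490,260:560],(400,400)) for i in a]))
```

```text
t14.98 p [ 0.5606 -0.2705  0.1942] yaw0.0961 F [-0.47 -0.5  -1.07] M [-0.133  0.006  0.012] w0.0087
```

View pics/ov2z.png

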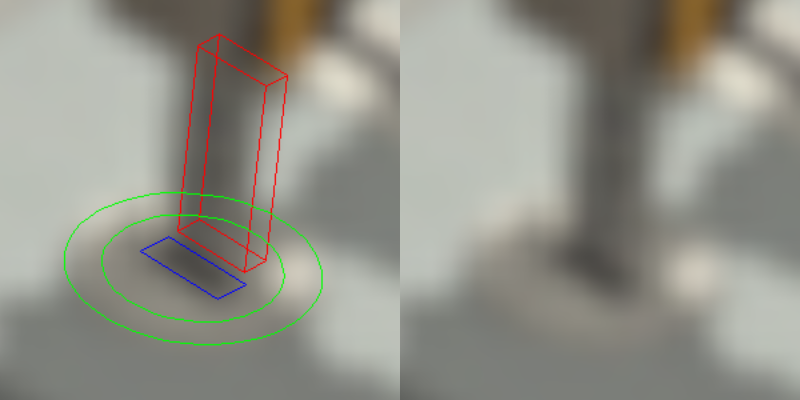

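```bash
cat >> h.py <<'E'
def down(x,y,z0,z1,yaw,step=.001,fmax=6,rate=.02,v=True):
    z=z0
    while z>z1+1e-6:
        z=max(z-step,z1); env.movel([x,y,z],frame=R(yaw),rate=rate); s=env.sense()
        if v: print("z%.4f cmd %.4f F %s M %s"%(s["ee_pos"][2],z,s["wrist_force"].round(1),s["moment"].round(2)),"dxy",((s["ee_pos"][:2]-[x,y])*1e3).round(2),"t%.1f"%s["t"])
        if s["wrist_force"][2]>fmax: return z,True
    return z,False
E
python3 - <<'E'
from h import *
print(down(.5603,-.2700,.192,.182,np.radians(5.5)))
E
```

```text
z0.1908 cmd 0.1910 F [ 0.2  0.5 -1. ] M [-0.05  0.06  0.03] dxy [-0.11  0.13] t15.6
z0.1899 cmd 0.1900 F [ 0.5  0.2 -1.5] M [-0.02  0.05  0.04] dxy [-0.04 -0.  ] t15.8
z0.1890 cmd 0.1890 F [-0.3  0.7 -1.4] M [-0.1   0.01  0.02] dxy [ 0.05 -0.03] t16.1
z0.1883 cmd 0.1880 F [0.8 0.9 0.9] M [ 0.02 -0.05  0.03] dxy [ 0.34 -0.04] t16.3
z0.1877 cmd 0.1870 F [0.1 0.6 4.9] M [ 0.17 -0.08  0.05] dxy [ 0.66 -0.03] t16.6
z0.1864 cmd 0.1860 F [1.4 2.2 3.9] M [ 0.55 -0.49 -0.  ] dxy [0.88 0.59] t16.8
z0.1847 cmd 0.1850 F [3.6 2.5 0. ] M [ 0.68 -1.24 -0.03] dxy [1.14 1.11] t17.1
z0.1838 cmd 0.1840 F [4.6 3.6 1.9] M [ 0.79 -1.12 -0.01] dxy [1.21 1.18] t17.3
z0.1828 cmd 0.1830 F [3.9 3.4 1.6] M [ 0.81 -1.07  0.02] dxy [1.23 1.2 ] t17.6
z0.1818 cmd 0.1820 F [3.9 3.9 1.3] M [ 0.81 -1.08 -0.01] dxy [1.21 1.22] t17.8
(0.182, False)
```

The blade dropped into the keyway, guided by the bevel. Next I'll shift to relieve the side load, continue to pin 0, and rock.

Run:
```python
from h import *
Y=np.radians(5.5)
for x,y in((.5615,-.2688),(.5620,-.2683),(.5622,-.2680)):
    env.movel([x,y,.182],frame=R(Y),rate=.02);env.pause(.1); st()
print(down(x,y,.182,.177,Y,fmax=8))
```

```text
t18.18 p [ 0.5616 -0.2686  0.1815] yaw0.0960 F [ 3.53  2.13 -1.78] M [ 0.383 -0.971  0.023] w0.0089
 t18.53 p [ 0.5617 -0.2685  0.1818] yaw0.0957 F [ 3.21  0.02 -3.85] M [ 0.077 -0.689  0.002] w0.0090
 t18.88 p [ 0.5617 -0.2684  0.182 ] yaw0.0956 F [ 1.34  0.35 -0.99] M [-0.077 -0.176 -0.011] w0.0090
z0.1809 cmd 0.1810 F [-0.5 -0.6 -1.7] M [-0.03  0.   -0.02] dxy [-0.48 -0.09] t19.1
z0.1800 cmd 0.1800 F [-0.2 -0.7 -0.4] M [-0.14  0.08 -0.02] dxy [-0.23 -0.13] t19.4
z0.1796 cmd 0.1790 F [-0.7  0.7  4.5] M [0.07 0.47 0.06] dxy [ 0.   -0.24] t19.6
z0.1791 cmd 0.1780 F [-3.   0.2  8. ] M [0.25 0.77 0.  ] dxy [ 0.11 -0.35] t19.9
z0.1787 cmd 0.1770 F [-3.9  2.1 12.1] M [0.47 0.99 0.04] dxy [ 0.24 -0.41] t20.1
(0.177, True)
```

```bash
cat >> h.py <<'E'
Y0=np.radians(5.5); LX,LY=.5618,-.2684
def pose(d,z,b=0.,rate=.03,x=None,y=None,show=True,pause=.05):
    # TCP for head angle d about lock axis; b = key offset along key y in grip; (LX,LY) = TCP at d=0
    x=LX if x is None else x; y=LY if y is None else y
    off=lambda a:b*np.array([-np.sin(a),np.cos(a)])
    p=np.array([x,y])+off(Y0)-off(Y0+d)
    env.movel([p[0],p[1],z],frame=R(Y0+d),rate=rate); 
    if pause: env.pause(pause)
    return st("d%.2f"%d) if show else env.sense()
E
python3 - <<'E'
from h import *
pose(0,.1805)
for d in(-.15,-.3,-.42,-.45): pose(d,.1805)
E
```

```text
d0.00 t20.45 p [ 0.5617 -0.2681  0.18  ] yaw0.0961 F [0.53 0.34 0.11] M [-0.044  0.037 -0.01 ] w0.0090
d-0.15 t20.80 p [ 0.5621 -0.2682  0.1802] yaw-0.0508 F [ 0.99  0.02 -2.23] M [-0.102 -0.311  0.063] w0.0087
d-0.30 t21.15 p [ 0.562  -0.2681  0.1803] yaw-0.1998 F [ 1.39  0.04 -1.82] M [-0.083 -0.428  0.101] w0.0086
d-0.42 t21.47 p [ 0.5619 -0.2681  0.1803] yaw-0.3196 F [ 2.15 -0.73 -2.78] M [ 0.046 -0.452  0.158] w0.0089
d-0.45 t21.77 p [ 0.5618 -0.2682  0.1803] yaw-0.3519 F [ 1.92  0.51 -5.07] M [ 0.094 -0.518  0.167] w0.0092
```

Run:
```python
from h import *
for d in(-.1,.2,.4,.45): pose(d,.1805)
pose(.2,.1805); pose(0,.1805)
print(down(LX,LY,.1805,.170,Y0,step=.0015,fmax=8))
```

```text
d-0.10 t22.32 p [ 0.5617 -0.2685  0.1808] yaw-0.0060 F [0.55 1.48 0.75] M [ 0.281 -0.095  0.01 ] w0.0090
d0.20 t22.82 p [ 0.5623 -0.2683  0.1806] yaw0.2933 F [ 4.13  1.87 -1.34] M [ 0.296 -0.769  0.015] w0.0087
d0.40 t23.22 p [ 0.5624 -0.2681  0.1806] yaw0.4927 F [ 4.06  0.94 -1.6 ] M [ 0.48  -1.202  0.001] w0.0089
d0.45 t23.52 p [ 0.5625 -0.2681  0.1806] yaw0.5436 F [ 4.97  1.86 -1.23] M [ 0.532 -1.296 -0.073] w0.0088
d0.20 t23.97 p [ 0.562  -0.2685  0.1806] yaw0.2979 F [ 4.03  2.39 -1.67] M [ 0.151 -0.995 -0.013] w0.0089
d0.00 t24.37 p [ 0.5616 -0.2685  0.1806] yaw0.0992 F [2.85 1.65 0.56] M [ 0.274 -0.699  0.008] w0.0089
z0.1789 cmd 0.1790 F [ 2.5  1.6 -1. ] M [ 0.2  -0.7   0.06] dxy [-0.17 -0.13] t24.6
z0.1773 cmd 0.1775 F [ 2.7  1.1 -0.8] M [ 0.12 -0.71 -0.03] dxy [-0.11 -0.14] t24.9
z0.1758 cmd 0.1760 F [ 3.2  0.5 -1.3] M [ 0.07 -0.65  0.  ] dxy [-0.13 -0.09] t25.1
z0.1743 cmd 0.1745 F [ 2.4  1.2 -2.4] M [ 0.03 -0.66  0.03] dxy [-0.11 -0.08] t25.4
z0.1728 cmd 0.1730 F [ 2.3  0.6 -2.2] M [-0.03 -0.58  0.01] dxy [-0.12 -0.06] t25.6
z0.1713 cmd 0.1715 F [ 2.7 -0.4 -2. ] M [-0.05 -0.55 -0.05] dxy [-0.13 -0.04] t25.9
z0.1698 cmd 0.1700 F [ 1.9 -0.8 -2.4] M [-0.11 -0.47 -0.01] dxy [-0.14 -0.03] t26.1
(0.17, False)
```

Run:
```python
from h import *
print(down(LX,LY,.170,.160,Y0,step=.002,fmax=9))
```

```text
z0.1678 cmd 0.1680 F [ 1.6 -0.9 -2.3] M [-0.02 -0.44 -0.  ] dxy [-0.1   0.04] t26.4
z0.1660 cmd 0.1660 F [ 1.   0.2 -0.6] M [-0.1  -0.26  0.  ] dxy [-0.07 -0.05] t26.6
z0.1640 cmd 0.1640 F [0.6 0.2 0.5] M [-0.01 -0.18  0.  ] dxy [-0.09 -0.06] t26.9
z0.1619 cmd 0.1620 F [0.7 0.5 0.1] M [-0.   -0.08 -0.04] dxy [-0.08 -0.04] t27.1
z0.1600 cmd 0.1600 F [0.7 0.5 2.5] M [ 0.02  0.11 -0.04] dxy [-0.07 -0.09] t27.4
(0.16, False)
```

Run:
```python
from h import *
print(down(LX,LY,.160,.1555,Y0,step=.0007,fmax=10)); env.pause(.2); st()
snap("side","home_side",(LX,LY,.165))
```

```text
z0.1599 cmd 0.1593 F [-1.2  0.6  6.9] M [ 0.3   0.42 -0.02] dxy [-0.03 -0.1 ] t27.6
z0.1598 cmd 0.1586 F [-1.9  1.7  9.6] M [ 0.43  0.7  -0.05] dxy [ 0.01 -0.11] t27.9
z0.1597 cmd 0.1579 F [-2.7  4.6 14.3] M [0.61 0.99 0.01] dxy [ 0.03 -0.15] t28.1
(0.15789999999999998, True)
 t28.32 p [ 0.5618 -0.2685  0.1597] yaw0.0960 F [-3.29  3.53 14.24] M [ 0.674  0.966 -0.003] w0.0088
```

View pics/home_side.png

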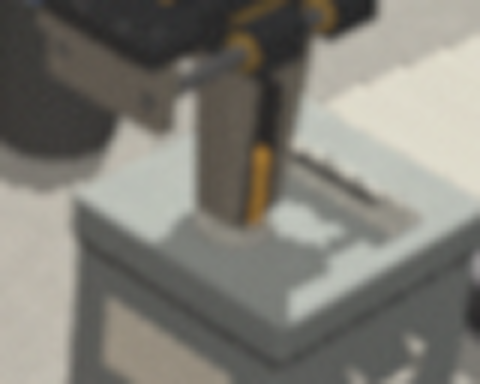

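The shoulder came to a hard stop at TCP z=0.160, exactly where home was predicted. The picture shows the fingers down at the lock face with the head gripped. Now I'll turn it clockwise, correcting side loads as I go.

Run:
```python
from h import *
effector.grasp(40); env.pause(.1)
x,y=LX,LY
for d in(-.2,-.4,-.6,-.8,-1.0,-1.2):
    s=pose(d,.1592,x=x,y=y,rate=.04)
    f=s["wrist_force"][:2]; c=f*2.0e-4; x+=np.clip(c[0],-.0006,.0006); y+=np.clip(c[1],-.0006,.0006)
print(x,y)
```

```text
d-0.20 t29.08 p [ 0.5622 -0.2684  0.1599] yaw-0.1025 F [-0.5   2.17  5.92] M [0.294 0.337 0.019] w0.0088
d-0.40 t29.48 p [ 0.5619 -0.2683  0.1599] yaw-0.3027 F [-1.15  0.07  5.95] M [ 0.131  0.273 -0.011] w0.0089
d-0.60 t29.88 p [ 0.5617 -0.2682  0.1599] yaw-0.5026 F [-1.13  1.88  6.78] M [0.199 0.329 0.01 ] w0.0085
d-0.80 t30.28 p [ 0.5614 -0.268   0.1599] yaw-0.7026 F [-0.68  0.83  6.79] M [0.144 0.362 0.001] w0.0090
d-1.00 t30.68 p [ 0.5612 -0.2678  0.1599] yaw-0.9027 F [-1.68  1.52  6.84] M [0.172 0.404 0.007] w0.0088
d-1.20 t31.08 p [ 0.561  -0.2676  0.1599] yaw-1.1026 F [-0.45  0.8   7.43] M [0.18  0.302 0.084] w0.0088
0.5606819248200035 -0.2669452126546465
```

Run:
```python
from h import *
x,y=.5608,-.2672
for d in(-1.35,-1.5,-1.6,-1.7,-1.76,-1.82,-1.87,-1.92):
    s=pose(d,.1592,x=x,y=y,rate=.04,pause=.15)
    if s["moment"][2]>.4: break
    f=s["wrist_force"][:2]; c=f*2.0e-4; x+=np.clip(c[0],-.0004,.0004); y+=np.clip(c[1],-.0004,.0004)
print(d,x,y)
```

```text
d-1.35 t31.53 p [ 0.5609 -0.2674  0.1599] yaw-1.2525 F [0.16 1.02 7.06] M [ 0.284  0.374 -0.007] w0.0086
d-1.50 t31.98 p [ 0.5609 -0.2672  0.1599] yaw-1.4025 F [-0.34  0.96  6.87] M [0.369 0.405 0.064] w0.0088
d-1.60 t32.38 p [ 0.5609 -0.2671  0.1599] yaw-1.5025 F [-0.46  1.34  7.69] M [0.297 0.391 0.043] w0.0086
d-1.70 t32.78 p [ 0.5608 -0.2669  0.1599] yaw-1.6027 F [-0.54  0.17  7.06] M [0.268 0.317 0.066] w0.0088
d-1.76 t33.18 p [ 0.5608 -0.2669  0.1599] yaw-1.6618 F [-0.59  0.45  7.05] M [0.136 0.267 0.265] w0.0082
d-1.82 t33.58 p [ 0.561  -0.2668  0.1599] yaw-1.7212 F [0.69 0.57 5.2 ] M [0.115 0.078 0.395] w0.0088
d-1.87 t33.98 p [ 0.561  -0.2668  0.1599] yaw-1.7707 F [0.21 0.87 5.55] M [-0.008  0.103  0.674] w0.0090
-1.87 0.5605858378679536 -0.2662980140640559
```

The moment rises steeply from d≈-1.75, which is the 1.57 rad stop plus play. I'll take one last look and check that it holds steady before handing in.

Run:
```python
from h import *
env.pause(.7); st()
snap("side","end_side",(LX,LY,.165),h=40,k=5)
cv2.imwrite("pics/end_all.png",viewer.read_camera("side")[0][:,:,::-1])
st()
```

```text
t34.68 p [ 0.561  -0.2668  0.1599] yaw-1.7707 F [-0.83  0.13  6.1 ] M [0.001 0.172 0.68 ] w0.0087
 t34.78 p [ 0.561  -0.2668  0.1599] yaw-1.7707 F [0.29 0.07 5.48] M [0.049 0.117 0.649] w0.0090
```

View pics/end_side.png

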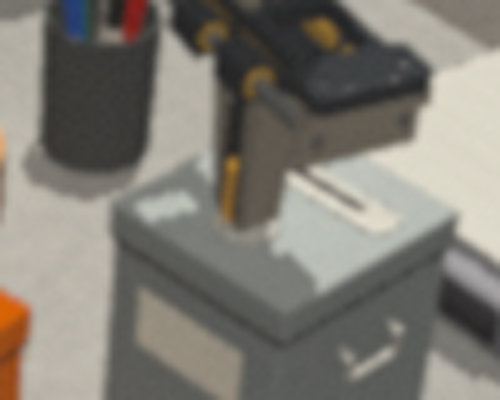

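View pics/end_all.png

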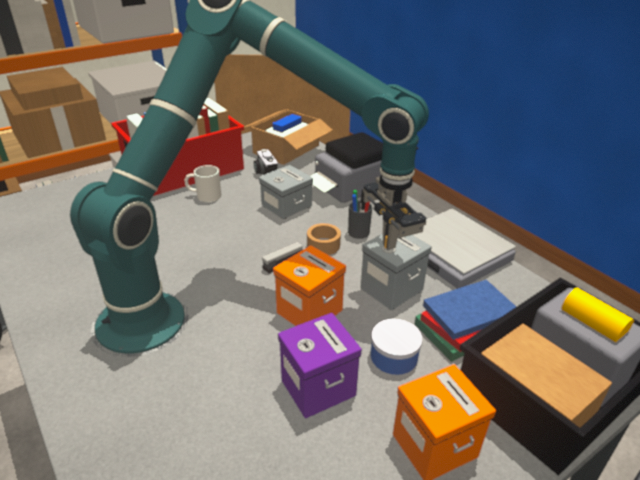

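The picture shows the key gripped in the grey tall box's lock (side px ~(388,240)), with the jaws turned a quarter turn. The bystanders stand where they were, and the readings are steady.

Run:
```python
from h import *
workorder.finish_job(); st()
```

```text
the job is handed in; nothing more can be done
the job is handed in; nothing more can be done
```

I drew the key out of the low box and pushed it home in the grey tall box's lock. I then turned it a quarter turn clockwise to its stop, and the gripper is still holding it there against the spring. I handed the job in at about 35 s of the 58 s allowed; no verdict is reported.

- **Insertion:** the blade met the edge of the keyway about 1 mm off centre, and the bevel guided it in. It stopped at 10 mm on the first pin. I then rocked it clockwise and anticlockwise there, after which it went past both pins. The shoulder came to a hard stop at tool height 0.160 m, the predicted home height.
- **Turn:** the turning moment rose sharply from about 1.75 rad of head rotation, which fits the 1.57 rad stop plus play. I stopped at 1.87 rad.
- **Last checks:** the turning moment was steady at about 0.65–0.68 N m, with a 5–6 N downward push. The grip was set to 40 N, with the fingers 9 mm apart on the head. The final side picture shows the bystanders where they were.

Some readings disagreed or were weak:
- The two cameras differed by 4–7 mm on the box positions.
- The moment during the anticlockwise rock was small (about 0.07 N m), but the second pin was free all the same.
- The arm hid the lock from the top camera, so I judged the lock angle and depth from arm position and forces, and saw them only in the side view.

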